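# Press a tin's lid down: to contact, then a quarter turn more

## Robot

A 6-joint arm with a two-finger parallel gripper is mounted at the origin on a cart in front of the work surface, level with it; the furniture and walls round the work are solid. World frame = base frame: x ahead of the robot, y to its left, z up, the work surface at z = 0. Lengths are in mm, angles in rad, forces in N, time in s.
With the tool pointing down it reaches from about 350 to 975 mm from the base axis. Payload 7.1 kg.
Tool frame: the origin (TCP) lies midway between the tips of the shut fingers; the grasp point (between the pads) lies 19 mm behind it (ctrl.grasp_offset is the distance from the TCP to the grasp point, in mm); z points along the fingers, y is the line along which they close (so a half turn about z gives the same grasp; the last joint's range is limited). The gripper opens to 88 mm and grips with 3 to 60 N. Pads are 20 mm wide; open, the fingers measure 115 mm over their backs; the gripper's body (75 mm by 178 mm) begins 61 mm behind the grasp point.
Start: joints at [1.084, 0.423, 1.63, -0, 1.089, -0.019], TCP at [281.795, 557.85, 222.675] pointing down, gripper open.
Joint ranges: [-3, 3], [-0.9, 2.11], [0.09, 2.58], [-1.31, 4.45], [0.11, 2.69], [-2.54, 2.54]. Speed limits (rad/s): [2.39, 2.39, 3.01, 3.14, 3.14, 3.14].

## Interface

Orientations are given as a rotation vector (axis times angle).
In Python, from workcell import ctrl gives the robot as it stands. The module is installed in compiled form; this text tells all that it offers.
- The arm moves only by the tool servo_tool, never from a script. Its argument "rows" is a list of rows, each a list of 7 numbers: the turn, a rotation vector about the tool's x, y, z as a fraction of full scale, then the shift along the tool's x, y, z as a fraction of full scale, then the finger opening in mm, from 0 to 87.8. A call has 1 to 10 rows; each row is the pose to reach, as a shift and turn from the pose commanded when the call began, along the tool's axes at that moment; what a row does not reach only later rows make up. Full scale, the value 1, is 20 cm for a shift and 1.5 rad for a turn. A row lasts 1/8 s, in which the tool goes at most 62.5 mm and 10.7 degrees, less where a joint would pass 70% of its speed; a pose out of reach is approached as far as the arm can. A call with a number of a shift or a turn outside -1 to 1 is refused whole. A call with a gripper value outside its range is refused whole. The fingers move at their own pace and stop on an object; the grip force is fixed at half the most. Time passes only in rows, so rows that repeat a pose let the fingers close. It gives the time, the measured TCP pose, the force, the opening and the grip force at its end, in the units of the state.
- ctrl.get_obs(): the state, without advancing time (a new reading comes with each control period).
- ctrl.get_image(name): name is "side" or "top"; returns (picture, depth): 384x512x3 uint8, red, green, blue; 384x512 float32, mm along the optical axis (not along the pixel's ray), 0 where there is no reading.
- ctrl.camera_info(name): a dict with "intrinsics" (3x3 intrinsics, pixels), "R" (3x3) and "t" (3): a world point X has camera coordinates R X + t. Camera axes: x right, y down, z forward; pixel columns grow to the right and rows downward; lengths in mm; the calibration is good to about 2 mm. A picture is of the moment at which its call begins. camera_info takes no time and is no camera call.
- ctrl.close_job(): hands the job in; it is judged then, once.
The state is a dict: "t": time; "qpos": joint angles; "qvel": joint speeds; "joint_torque": joint torques, N m; "ee_pos": TCP position; "orientation": TCP orientation; "ft_force": force on the tool from outside, world axes, zero at the start; "moment": the same for the moment, N m; "width": finger opening in mm; "grasp_force": force on a finger pad.
Only numpy, scipy, OpenCV 4.12 (cv2) and the standard library are available. Lean on these libraries where they do the work, as an engineer would, in place of code of your own. Each camera call takes 0.05 s, during which the arm holds its last target. There are 200 camera calls.

## Task

The press-on lid of the round tin in the screw press's tray has to be clamped down: push the tray fully home under the screw, wind the knob down clockwise until the press's foot just meets the lid, then add a quarter of a turn, no more, as half a turn would buckle the tin. Let go and leave the tin clamped like that, and do not disturb the other things.

Things in the scene. Friction and masses are not known exactly. Their poses are not given: they have to be found in the camera images.
- tray (a joint): travel of the press's steel tray along its rails in m: 0 = drawn out towards the front (start), 0.075 = fully home at its end stop, the tin then under the screw. About 2 N moves it; it stays where left
- tray_handle (a point): on the wooden post handle at the front of the tray, on its axis: upright round post 17 mm in diameter with a 21 mm ball top. The point is 34 mm above the tray's underside; ball top 20 mm above the point, clear post down to 28 mm below it, where the 6 mm thick neck of the tray starts. Its x axis points along the tray's way home
- screw (a joint): angle of the press's screw and hand knob in rad, growing as it turns clockwise seen from above, which lowers the ram by 8 mm a full turn (1.27 mm a rad). Starts between 3.0 and 3.5; ends of travel -0.1 and 12. Stiff thread: about 0.32 N m moves it free; it holds any angle when released, also under load. Once the foot meets the lid the needed torque jumps by about 0.12 N m, and it rises by about 0.09 N m more over the next quarter turn
- knob (a point): centre of the round black hand knob (52 mm in diameter, 26 mm high) on top of the screw, with a steel pointer bar (46 x 8 mm, up to 18 mm above the point) on its upper face. z axis = the screw's axis (up). It goes down with the ram. The iron arm of the press and its nut boss are below: about 32 mm below this point at the start and never less than 24 mm while working
- ram: the steel collar, 36 mm in diameter and 8 mm high, at the lower end of the screw, under the arm; origin at the centre of its underside. It carries the foot, a round steel disc 48 mm in diameter, whose underside is set by hand somewhere 7.5 to 12.5 mm below this origin (not known closer than that). The foot is sprung: it starts to give at about 100 N and then by 1 mm per 35 N
- tin_lid (a point): centre of the upper face of the press-on lid of the tin that is to be pressed: a plain shallow round metal tin, 69 mm in diameter over the lid, 42 mm tall with the lid, standing loose in the round cup of the tray with 3 mm of play
- tin: the same tin, origin at the centre of its underside
- press: the grey bench screw press, fixed: base plate 225 x 130 x 14, a column at its back and an arm forward from it carrying the upright screw; arm top 120 mm and boss top 124 mm up. Origin on the stove top right under the screw's axis; x axis points from the open front to the column and is the tray's way home
- jam_jar: bystander: glass jam jar with white lid, 72 wide, 102 tall mm; origin at its underside, beside the press
- mug: bystander: cream tea mug with handle, 83 wide, 94 tall mm; origin at its underside, beside the press
- spice_a: bystander: spice jar with green cap, 46 wide, 106 tall mm; origin at its underside, beside the press
- spice_b: bystander: another spice jar with green cap, 46 wide, 106 tall mm; origin at its underside, beside the press
There are look-alikes about, which are no part of the job. Of the things shaped like the tin, the aluminium one is meant.

How it is judged (in metres and radians):
On the way, in this order (a step that is already met when the one before it is completed fails the run):
1. the tray is fully home and the foot does not yet touch the tin (value of joint tray above 0.0725 m and contact force between ram and tin below 1 N), for 0.2 s.
2. the foot bears on the tin's lid (value of joint tray above 0.0725 m and contact force between ram and tin above 20 N), for 0.1 s.
At the end, for the whole second after the job is handed in: the tray is home (within 2.5 mm), the tin upright (0.05 rad) and clamped with 146 to 186 N, which is 0.25 turn past first contact within about 0.07 turn; the screw at rest (value of joint tray above 0.0725 m and contact force between ram and tin between 146 and 186 N and angle between tin's own z axis and vertical below 0.05 rad and velocity of joint screw below 0.05 rad/s); the robot touches nothing.
It fails at once if the tin is overloaded (over 215 N, about 0.43 turn past contact) (contact force between ram and tin above 215 N).
It fails at once if a bystander is pushed more than 30 mm or knocked over (distance of any of jam_jar, mug, spice_a, spice_b from where it was at the start of the episode above 0.03 m or angle between any of jam_jar, mug, spice_a, spice_b's own z axis and vertical above 0.5 rad).
It also fails if it takes over 72 s, if anything falls off the work surface, if the arm or the gripper's body presses on something with over 40 N, if the wrist force passes 120 N, or if a joint passes its speed limit or range.

## Working session

There is one attempt and no reset: what is moved stays moved. The work goes in short steps, Python scripts to look and compute and a tool call to move; the robot and the scene stay as the last step left them, time stands still between calls to the robot, and variables do not carry over. Pictures are saved under pics/ and viewed, at most 10 in all, crops included, and the job is handed in when it is done.

Besides the shell and the picture viewer there is one more tool, called after "Call:" in YAML: its name, and indented under it one key for each argument. servo_tool: Moves the arm, as the interface text tells. Its arguments: {"type":"object","properties":{"rows":{"type":"array","items":{"type":"array","items":{"type":"number"}}}},"required":["rows"]}

```bash
mkdir -p pics
cat > h.py <<'E'
from workcell import ctrl
import numpy as np, cv2
from scipy.spatial.transform import Rotation as Rn
def shot(n,f):
    p,d=ctrl.get_image(n); np.save(f'pics/{f}.npy',d); cv2.imwrite(f'pics/{f}.png',p[:,:,::-1]); return p,d
def world(n,d,u,v):
    c=ctrl.camera_info(n);K,R,t=[np.array(c[k],float) for k in('intrinsics','R','t')]
    z=d[v,u]; return R.T@(z*(np.linalg.inv(K)@[u,v,1])-t.ravel())
def proj(n,X):
    c=ctrl.camera_info(n);K,R,t=[np.array(c[k],float) for k in('intrinsics','R','t')]
    q=K@(R@np.array(X)+t.ravel()); return q[:2]/q[2]
E
python3 - <<'E'
from h import *
a,_=shot('top','t0'); b,_=shot('side','s0')
for n in('top','side'):
    c=ctrl.camera_info(n); R=np.array(c['R']); print(n,(-R.T@np.array(c['t']).ravel()).round(),R.round(2).tolist(),np.round(c['intrinsics'][0],0))
print(ctrl.get_obs())
E
```

```text
top [ 152.  -14. 1188.] [[-0.15, -0.99, -0.01], [-0.91, 0.14, -0.39], [0.38, -0.05, -0.92]] [409.   0. 257.]
side [549. 798. 519.] [[-1.0, -0.08, 0.0], [-0.04, 0.44, -0.9], [0.07, -0.9, -0.44]] [391.   0. 253.]
{'t': 0.1, 'qpos': array([ 1.08399489e+00,  4.23768555e-01,  1.63061775e+00,  1.45117565e-05,
        1.08861250e+00, -1.90024329e-02]), 'qvel': array([-0.0003462 , -0.00255547, -0.00180136, -0.00303198,  0.00127633,
       -0.00059712]), 'joint_torque': array([ 6.84077622e-04, -5.45610559e+01, -2.74324447e+01,  6.45228499e-02,
        1.87882979e-02, -9.30755633e-07]), 'ee_pos': array([281.56148582, 557.41083115, 221.97521557]), 'orientation': array([-7.28060771e-01, -3.05568955e+00,  2.13321543e-03]), 'ft_force': array([-0.09039041, -0.136685  , -0.90428965]), 'moment': array([-0.04061508, -0.00892394,  0.01621125]), 'grasp_force': 0.0, 'width': 88.06216727169777}
```

View pics/t0.png

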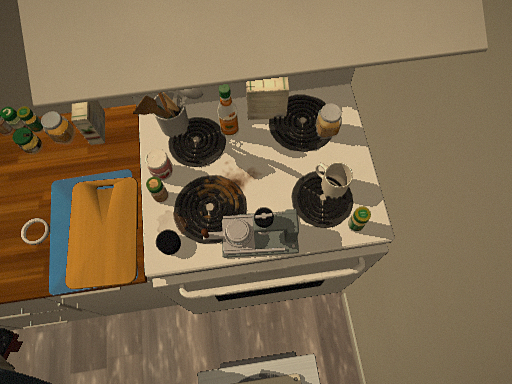

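View pics/s0.png

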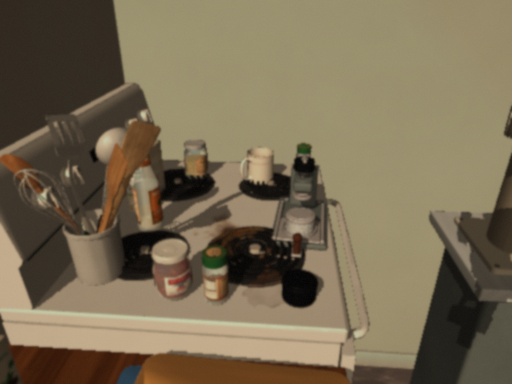

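The press lies at about (260,232) in the top view. The tin is at (237,232), the handle at (205,234) and the knob at (264,217). Next I'll enlarge it and measure.

Run:
```python
from h import *
a=cv2.imread('pics/t0.png')[195:265,185:315]; b=cv2.imread('pics/s0.png')[130:255,255:345]
cv2.imwrite('pics/c0.png',cv2.resize(a,None,fx=6,fy=6,interpolation=2)); cv2.imwrite('pics/c1.png',cv2.resize(b,None,fx=4.7,fy=4.7,interpolation=2))
d=np.load('pics/t0.npy')
for u,v in[(264,212),(264,217),(260,215),(268,215),(237,228),(230,228),(245,230),(205,234),(206,233),(225,252),(295,252),(285,225),(228,217),(297,212)]: print((u,v),world('top',d,u,v).round(1))
d=np.load('pics/s0.npy')
for u,v in[(297,238),(297,245),(300,215),(304,163)]: print('s',(u,v),world('side',d,u,v).round(1))
```

```text
(264, 212) [508.4 -75.3 169.8]
(264, 217) [493.5 -73.  173.1]
(260, 215) [501.1 -63.5 171.4]
(268, 215) [496.  -83.9 177.4]
(237, 228) [508.3   2.4  65.9]
(230, 228) [511.4  22.2  65.8]
(245, 230) [498.9 -19.5  66.3]
(205, 234) [504.7  95.   64.7]
(206, 233) [507.1  91.9  64.9]
(225, 252) [455.   46.8  22.9]
(295, 252) [ 428.3 -156.     7.8]
(285, 225) [ 480.9 -129.5  117. ]
(228, 217) [559.9  25.4  23.9]
(297, 212) [ 551.6 -185.4    2.8]
s (297, 238) [514.1 103.5  63.4]
s (297, 245) [513.4 105.5  47.2]
s (300, 215) [505.7  10.9  65.7]
s (304, 163) [500.5 -51.1 169.7]
```

View pics/c0.png

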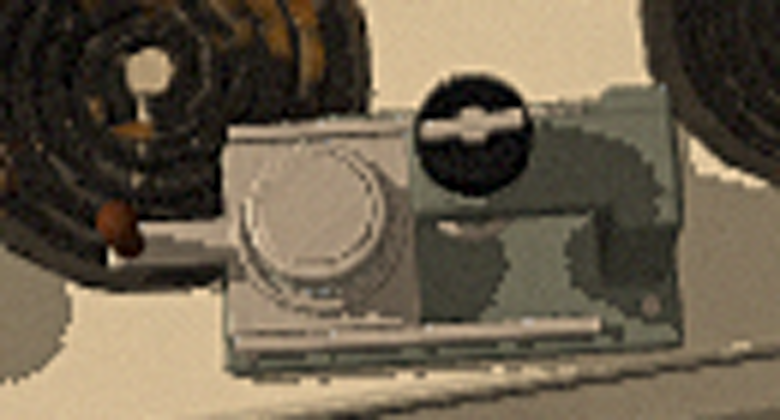

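View pics/c1.png

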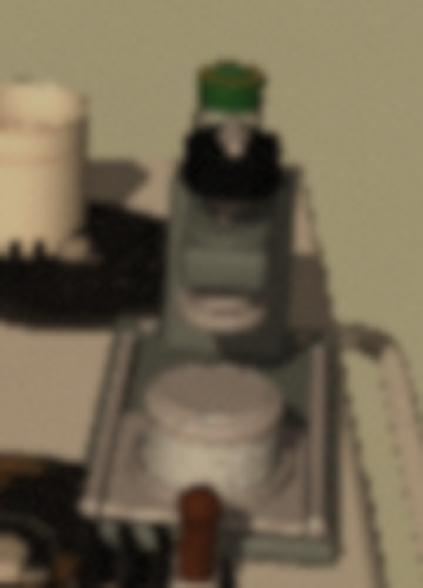

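The crop shows the ball top at about (205,232), the lid centre at about (237,230), and the knob with its pointer bar along the image's x axis at about (264,216). I'll fit the centres from the depth.

Run:
```python
from h import *
def cloud(n,f,u0,u1,v0,v1):
    d=np.load(f); U,V=np.meshgrid(range(u0,u1),range(v0,v1)); 
    return np.array([world(n,d,u,v) for u,v in zip(U.ravel(),V.ravel()) if d[v,u]>0])
def circ(P):
    (x,y),r=cv2.minEnclosingCircle(P[:,:2].astype(np.float32)); return round(x,1),round(y,1),round(r,1),len(P),P.mean(0).round(1)
for n,f,b in(('top','pics/t0.npy',(250,280,200,232)),('side','pics/s0.npy',(285,320,150,175))):
    P=cloud(n,f,*b); k=P[(P[:,2]>166)&(P[:,2]<180)&(abs(P[:,1]+72)<40)]; print('knob',n,circ(k))
for n,f,b in(('top','pics/t0.npy',(220,254,212,248)),('side','pics/s0.npy',(280,325,195,240))):
    P=cloud(n,f,*b); k=P[(P[:,2]>62)&(P[:,2]<71)&(abs(P[:,1])<60)]; print('lid',n,circ(k))
for n,f,b in(('top','pics/t0.npy',(198,212,226,244)),('side','pics/s0.npy',(288,306,228,270))):
    P=cloud(n,f,*b); k=P[(P[:,2]>35)&(P[:,1]>75)&(P[:,1]<125)]; print('hnd',n,circ(k),k.min(0).round(1),k.max(0).round(1))
q=ctrl.get_obs();print(Rn.from_rotvec(q['orientation']).as_matrix().round(4).tolist())
for X in((508,94,65),(499,-72,170)): print(proj('top',X),proj('side',X))
```

```text
knob top (498.7, -72.5, 25.3, 263, array([497.7, -72.1, 170.3]))
knob side (499.5, -71.3, 26.3, 164, array([499.6, -65.8, 170.6]))Traceback (most recent call last):
  File "<stdin>", line 10, in <module>
  File "<stdin>", line 4, in cloud
  File "h.py", line 7, in world
    c=ctrl.camera_info(n);K,R,t=[np.array(c[k],float) for k in('intrinsics','R','t')]
ValueError: time passes only in moves, steps and waits
```

```bash
sed -i 's/^def world/import functools\n@functools.lru_cache\ndef ci(n): return ctrl.camera_info(n)\ndef world/; s/c=ctrl.camera_info(n);K/c=ci(n);K/' h.py
python3 - <<'E'
from h import *
def cloud(n,f,u0,u1,v0,v1):
    d=np.load(f); U,V=np.meshgrid(range(u0,u1),range(v0,v1)); 
    return np.array([world(n,d,u,v) for u,v in zip(U.ravel(),V.ravel()) if d[v,u]>0])
def circ(P):
    (x,y),r=cv2.minEnclosingCircle(P[:,:2].astype(np.float32)); return round(x,1),round(y,1),round(r,1),len(P),P.mean(0).round(1)
for n,f,b in(('top','pics/t0.npy',(220,254,212,248)),('side','pics/s0.npy',(280,325,195,240))):
    P=cloud(n,f,*b); k=P[(P[:,2]>62)&(P[:,2]<71)&(abs(P[:,1])<60)]; print('lid',n,circ(k))
for n,f,b in(('top','pics/t0.npy',(198,212,226,244)),('side','pics/s0.npy',(288,306,228,270))):
    P=cloud(n,f,*b); k=P[(P[:,2]>35)&(P[:,1]>75)&(P[:,1]<125)]; print('hnd',n,circ(k),k.min(0).round(1),k.max(0).round(1))
q=ctrl.get_obs();print(Rn.from_rotvec(q['orientation']).as_matrix().round(4).tolist())
E
```

```text
lid top (504.4, 2.3, 33.9, 359, array([504. ,   2.7,  65.1]))
lid side (505.3, 3.6, 34.5, 341, array([504.8,   8.1,  65.3]))
hnd top (514.1, 96.9, 10.2, 51, array([511.8,  96.7,  61.6])) [504.7  88.4  38.6] [524.1 106.5  72. ]
hnd side (513.0, 99.5, 10.0, 134, array([514.2, 102.5,  55.7])) [503.3  94.1  35. ] [522.5 107.6  71.7]
[[-0.8926, 0.4509, -0.0007], [0.4509, 0.8926, -0.0012], [0.0, -0.0014, -1.0]]
```

Handle ≈ (513.5, 98), lid ≈ (505, 3, 65) and knob ≈ (499, -72, top 170). Handle to lid is 95 mm and lid to knob is 75 mm, which equals the tray travel, so the points agree. The way home is (-0.085, -0.996). I'll move behind the post with the fingers shut.

Call:
servo_tool:
  rows:
    - [0,0,0.79,-1,-0.69,0,0]
    - [0,0,0.79,-1,-0.69,0,0]
    - [0,0,0.79,-1,-0.69,0,0]
    - [0,0,0.79,-1,-0.69,0,0]
    - [0,0,0.79,-1,-0.69,0,0]
    - [0,0,0.79,-1,-0.69,0,0]
    - [0,0,0.79,-1,-0.69,0,0]
    - [0,0,0.79,-1,-0.69,0,0]

```text
t: 1.1
ee_pos: [397.9, 344.3, 222.4]
orientation: [-2.31, -2.129, 0.001]
ft_force: [0.3, 0.7, -1.3]
width: 11.0
grasp_force: 0.0
```

```bash
cat > st.py <<'E'
from h import *
import sys
q=ctrl.get_obs(); R=Rn.from_rotvec(q['orientation']).as_matrix()
print('t',q['t'],'q',q['qpos'].round(3),'ee',q['ee_pos'].round(1),'F',q['ft_force'].round(2),'M',q['moment'].round(3),'w',round(q['width'],1),'g',round(q['grasp_force'],1),'psi',np.degrees(np.arctan2(R[1,0],R[0,0])).round(2),'zax',R[:,2].round(4))
if len(sys.argv)>3: print('fs',(R.T@(np.array([float(a) for a in sys.argv[1:4]])-q['ee_pos'])/200).round(3))
E
python3 st.py 516 130 222
```

```text
t 1.1 q [0.691 0.279 1.847 0.    1.016 0.772] ee [397.9 344.3 222.4] F [ 0.29  0.75 -1.26] M [-0.078  0.092 -0.06 ] w 11.0 g 0.0 psi 85.33 zax [-5.e-04 -4.e-04 -1.e+00]
fs [-1.02   0.676  0.002]
```

Call:
servo_tool:
  rows:
    - [0,0,0,-0.3,0.2,0,0]
    - [0,0,0,-0.6,0.4,0,0]
    - [0,0,0,-0.8,0.55,0,0]
    - [0,0,0,-1,0.676,0.1,0]
    - [0,0,0,-1,0.676,0.35,0]
    - [0,0,0,-1,0.676,0.6,0]
    - [0,0,0,-1,0.676,0.8,0]
    - [0,0,0,-1,0.676,0.9,0]
    - [0,0,0,-1,0.676,0.9,0]

```text
t: 2.22
ee_pos: [515.1, 133.8, 41.1]
orientation: [-2.308, -2.129, 0.005]
ft_force: [0.1, -0.3, -0.3]
width: 0.7
grasp_force: 0.0
```

```bash
python3 st.py 514.8 117 42; python3 -c "
from h import *
for n in('top','side'): shot(n,n+'1')
b=cv2.imread('pics/side1.png')[150:310,240:360]; a=cv2.imread('pics/top1.png')[185:265,175:315]
f=lambda i,s:cv2.resize(i,None,fx=s,fy=s,interpolation=2)
b=f(b,3);a=f(a,3); o=np.zeros((480,790,3),np.uint8); o[:b.shape[0],:b.shape[1]]=b; o[:a.shape[0],365:365+a.shape[1]]=a; cv2.imwrite('pics/m1.png',o)"
```

```text
t 2.225 q [ 0.232  0.573  1.927 -0.     0.645  0.313] ee [515.1 133.8  41.1] F [ 0.07 -0.35 -0.31] M [-0.075  0.013 -0.026] w 0.7 g 0.0 psi 85.38 zax [-3.7e-03 -9.0e-04 -1.0e+00]
fs [-0.084  0.005 -0.004]
```

View pics/m1.png

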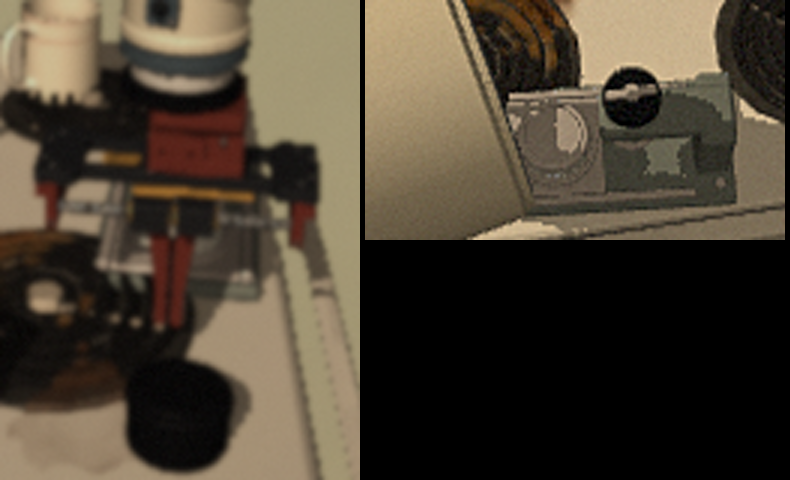

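The shut fingers stand in front of the post and in line with the tray, clear of the black look-alike. Now I'll push home.

Call:
servo_tool:
  rows:
    - [0,0,0,-0.06,0.006,0,0]
    - [0,0,0,-0.12,0.006,0,0]
    - [0,0,0,-0.18,0.006,0,0]
    - [0,0,0,-0.24,0.006,0,0]
    - [0,0,0,-0.3,0.006,0,0]
    - [0,0,0,-0.35,0.006,0,0]
    - [0,0,0,-0.39,0.006,0,0]
    - [0,0,0,-0.42,0.006,0,0]
    - [0,0,0,-0.42,0.006,0,0]

```text
t: 3.45
ee_pos: [510.3, 49.7, 42.5]
orientation: [-2.311, -2.128, 0.001]
ft_force: [0.0, -0.1, -0.3]
width: 0.1
grasp_force: 0.0
```

```bash
python3 st.py
```

```text
t 3.45 q [ 0.074  0.551  1.972 -0.     0.619  0.157] ee [510.3  49.7  42.5] F [ 0.02 -0.06 -0.31] M [-0.054  0.056 -0.034] w 0.1 g 0.0 psi 85.28 zax [-9.e-04 -3.e-04 -1.e+00]
```

Call:
servo_tool:
  rows:
    - [0,0,0,-0.015,0,0,0]
    - [0,0,0,-0.03,0,0,0]
    - [0,0,0,-0.03,0,0,0]

```text
t: 3.82
ee_pos: [510.0, 44.2, 42.6]
orientation: [-2.31, -2.128, 0.001]
ft_force: [-0.5, 0.0, -1.2]
width: 0.5
grasp_force: 0.3
```

```bash
python3 st.py
```

```text
t 3.825 q [ 0.063  0.55   1.974 -0.     0.618  0.145] ee [510.   44.2  42.6] F [-0.49  0.02 -1.17] M [0.02  0.064 0.037] w 0.5 g 0.3 psi 85.3 zax [-4.e-04 -1.e-04 -1.e+00]
```

Call:
servo_tool:
  rows:
    - [0,0,0,-0.015,0,0,0]
    - [0,0,0,-0.015,0,0,0]

```text
t: 4.08
ee_pos: [509.9, 42.5, 42.6]
orientation: [-2.311, -2.127, -0.002]
ft_force: [-0.4, 12.1, -1.2]
width: 0.7
grasp_force: 5.6
```

```bash
python3 st.py
```

```text
t 4.075 q [0.059 0.55  1.975 0.003 0.617 0.139] ee [509.9  42.5  42.6] F [-0.43 12.12 -1.18] M [ 1.803  0.142 -0.041] w 0.7 g 5.6 psi 85.25 zax [-1.0e-04  1.7e-03 -1.0e+00]
```

The force stepped to 12 N at y = 42.5, so the tray is at its end stop. I'll back off, rise, and start turning the wrist back.

Call:
servo_tool:
  rows:
    - [0,0,0,0.06,0,0,0]
    - [0,0,0,0.12,0,0,0]
    - [0,0,0,0.12,0,-0.25,0]
    - [0,0,-0.12,0.12,0,-0.5,40]
    - [0,0,-0.24,0.12,0,-0.75,87]
    - [0,0,-0.36,0.12,0,-0.9,87]
    - [0,0,-0.48,0.12,0,-0.9,87]
    - [0,0,-0.6,0.12,0,-0.9,87]
    - [0,0,-0.72,0.12,0,-0.9,87]
    - [0,0,-0.8,0.12,0,-0.9,87]

```text
t: 5.32
ee_pos: [512.0, 65.6, 222.8]
orientation: [0.697, 3.063, -0.0]
ft_force: [-0.4, 0.2, -1.3]
width: 67.0
grasp_force: 0.0
```

```bash
python3 st.py 499 -72 215; python3 -c "
from h import *
for n in('top','side'): shot(n,n+'2')
b=cv2.imread('pics/side2.png')[130:255,255:355]; a=cv2.imread('pics/top2.png')[190:265,185:315]
f=lambda i,s:cv2.resize(i,None,fx=s,fy=s,interpolation=2)
b=f(b,3.5);a=f(a,3.4); o=np.zeros((440,800,3),np.uint8); o[:b.shape[0],:b.shape[1]]=b; o[:a.shape[0],355:355+a.shape[1]]=a[:,:445]; cv2.imwrite('pics/m2.png',o)"
```

```text
t 5.325 q [ 0.105  0.264  1.868 -0.     1.01  -1.018] ee [512.   65.6 222.8] F [-0.37  0.19 -1.35] M [ 0.    -0.03   0.015] w 67.0 g 0.0 psi 154.35 zax [ 2.e-04 -3.e-04 -1.e+00]
fs [-0.239 -0.648  0.039]
```

View pics/m2.png

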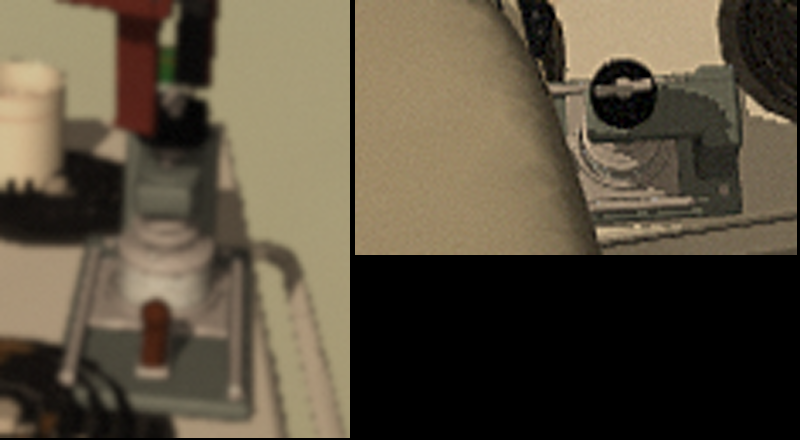

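The tray is home and the tin is centred under the screw, with the foot clear of the lid. Next I'll go above the knob with the wrist wound back.

Call:
servo_tool:
  rows:
    - [0,0,-0.12,-0.08,-0.22,0,87]
    - [0,0,-0.24,-0.16,-0.43,0,87]
    - [0,0,-0.36,-0.239,-0.648,0,87]
    - [0,0,-0.48,-0.239,-0.648,0,87]
    - [0,0,-0.6,-0.239,-0.648,0,87]
    - [0,0,-0.72,-0.239,-0.648,0,87]
    - [0,0,-0.73,-0.239,-0.648,0,87]
    - [0,0,-0.73,-0.239,-0.648,0,87]

```text
t: 6.42
ee_pos: [498.3, -72.1, 222.7]
orientation: [0.986, -2.983, 0.0]
ft_force: [-0.8, 0.4, -1.0]
width: 86.9
grasp_force: 0.0
```

```bash
python3 st.py 499 -72 140
```

```text
t 6.425 q [-0.167  0.245  1.895 -0.     1.002 -2.376] ee [498.3 -72.1 222.7] F [-0.78  0.44 -0.96] M [0.094 0.039 0.001] w 86.9 g 0.0 psi -143.43 zax [-0.e+00 -1.e-04 -1.e+00]
fs [-0.003 -0.002  0.413]
```

Call:
servo_tool:
  rows:
    - [0,0,0,-0.003,-0.002,0.2,87]
    - [0,0,0,-0.003,-0.002,0.35,87]
    - [0,0,0,-0.003,-0.002,0.41,87]
    - [0,0,0,-0.003,-0.002,0.41,60]
    - [0,0,0,-0.003,-0.002,0.41,40]
    - [0,0,0,-0.003,-0.002,0.41,40]
    - [0,0,0,-0.003,-0.002,0.41,40]
    - [0,0,0,-0.003,-0.002,0.41,40]

```text
t: 7.42
ee_pos: [499.6, -72.4, 141.4]
orientation: [-0.991, 2.98, -0.001]
ft_force: [0.6, -1.2, 6.3]
width: 51.7
grasp_force: 30.0
```

```bash
python3 st.py 499 -72 140
```

```text
t 7.425 q [-0.167  0.367  1.953 -0.     0.82  -2.38 ] ee [499.6 -72.4 141.4] F [ 0.58 -1.23  6.28] M [0.042 0.183 0.063] w 51.7 g 30.0 psi -143.21 zax [ 1.6e-03 -4.0e-04 -1.0e+00]
fs [0.001 0.003 0.007]
```

The knob is gripped (51.7 mm, 30 N) with small side loads. Now I'll wind clockwise, following the knob down.

Call:
servo_tool:
  rows:
    - [0,0,0.08,0,0,0.001,40]
    - [0,0,0.16,0,0,0.0015,40]
    - [0,0,0.24,0,0,0.002,40]
    - [0,0,0.32,0,0,0.003,40]
    - [0,0,0.4,0,0,0.004,40]

```text
t: 8.05
ee_pos: [499.8, -72.7, 140.7]
orientation: [-0.062, 3.139, -0.002]
ft_force: [-0.1, -3.1, 6.0]
width: 51.3
grasp_force: 30.0
```

```bash
python3 st.py
```

```text
t 8.05 q [-1.680e-01  3.680e-01  1.953e+00 -1.000e-03  8.180e-01 -1.777e+00] ee [499.8 -72.7 140.7] F [-0.07 -3.11  6.02] M [-0.424  0.074  0.302] w 51.3 g 30.0 psi -177.75 zax [ 0.0019 -0.0012 -1.    ]
```

Call:
servo_tool:
  rows:
    - [0,0,0.08,0,0,0.001,40]
    - [0,0,0.16,0,0,0.0015,40]
    - [0,0,0.24,0,0,0.002,40]
    - [0,0,0.32,0,0,0.003,40]
    - [0,0,0.4,0,0,0.004,40]

```text
t: 8.68
ee_pos: [499.7, -73.1, 139.9]
orientation: [0.868, 3.017, -0.002]
ft_force: [-0.3, -3.4, 6.8]
width: 51.7
grasp_force: 30.0
```

```bash
python3 st.py
```

```text
t 8.675 q [-0.168  0.369  1.954 -0.002  0.816 -1.177] ee [499.7 -73.1 139.9] F [-0.32 -3.37  6.82] M [-1.006  0.25   0.283] w 51.7 g 30.0 psi 147.89 zax [ 0.0016 -0.0018 -1.    ]
```

Call:
servo_tool:
  rows:
    - [0,0,0.08,0,0,0.001,40]
    - [0,0,0.16,0,0,0.0015,40]
    - [0,0,0.24,0,0,0.002,40]

```text
t: 9.05
ee_pos: [499.5, -73.3, 139.5]
orientation: [1.394, 2.813, -0.002]
ft_force: [-0.8, -5.5, 5.9]
width: 51.5
grasp_force: 30.0
```

```bash
python3 st.py
```

```text
t 9.05 q [-0.168  0.37   1.954 -0.003  0.816 -0.817] ee [499.5 -73.3 139.5] F [-0.81 -5.49  5.89] M [-1.149  0.281  0.311] w 51.5 g 30.0 psi 127.26 zax [ 0.0013 -0.0021 -1.    ]
```

Call:
servo_tool:
  rows:
    - [0,0,0.08,0,0,0.001,40]
    - [0,0,0.16,0,0,0.0015,40]
    - [0,0,0.24,0,0,0.002,40]

```text
t: 9.43
ee_pos: [499.3, -73.3, 139.0]
orientation: [1.875, 2.518, -0.002]
ft_force: [-2.3, -7.0, 5.8]
width: 51.7
grasp_force: 30.0
```

```bash
python3 st.py
```

```text
t 9.425 q [-0.168  0.371  1.955 -0.003  0.815 -0.457] ee [499.3 -73.3 139. ] F [-2.3  -7.02  5.78] M [-1.189  0.399  0.297] w 51.7 g 30.0 psi 106.64 zax [ 8.0e-04 -2.1e-03 -1.0e+00]
```

Call:
servo_tool:
  rows:
    - [0,0,0.08,0,0,0.001,40]
    - [0,0,0.16,0,0,0.0015,40]
    - [0,0,0.24,0,0,0.002,40]

```text
t: 9.8
ee_pos: [499.1, -73.3, 138.5]
orientation: [2.296, 2.142, -0.002]
ft_force: [-1.7, -7.2, 6.0]
width: 51.6
grasp_force: 30.0
```

```bash
python3 st.py
```

```text
t 9.8 q [-0.168  0.371  1.955 -0.003  0.814 -0.097] ee [499.1 -73.3 138.5] F [-1.74 -7.22  5.98] M [-1.202  0.469  0.374] w 51.6 g 30.0 psi 86.01 zax [ 4.0e-04 -2.1e-03 -1.0e+00]
```

Call:
servo_tool:
  rows:
    - [0,0,0.08,0,0,0.001,40]
    - [0,0,0.16,0,0,0.0015,40]
    - [0,0,0.24,0,0,0.002,40]

```text
t: 10.18
ee_pos: [498.9, -73.3, 138.1]
orientation: [2.642, 1.696, -0.002]
ft_force: [-2.4, -6.6, 6.2]
width: 51.4
grasp_force: 30.0
```

```bash
python3 st.py
```

```text
t 10.175 q [-0.168  0.372  1.956 -0.003  0.814  0.263] ee [498.9 -73.3 138.1] F [-2.37 -6.63  6.21] M [-1.185  0.478  0.301] w 51.4 g 30.0 psi 65.39 zax [ 0.    -0.002 -1.   ]
```

Call:
servo_tool:
  rows:
    - [0,0,0.08,0,0,0.001,40]
    - [0,0,0.16,0,0,0.0015,40]

```text
t: 10.42
ee_pos: [498.8, -73.2, 137.8]
orientation: [2.827, 1.367, -0.002]
ft_force: [-3.2, -7.0, 7.9]
width: 51.2
grasp_force: 30.0
```

```bash
python3 st.py
```

```text
t 10.425 q [-0.168  0.372  1.956 -0.003  0.813  0.503] ee [498.8 -73.2 137.8] F [-3.17 -7.05  7.94] M [-1.169  0.654  0.296] w 51.2 g 30.0 psi 51.63 zax [-2.0e-04 -1.9e-03 -1.0e+00]
```

Call:
servo_tool:
  rows:
    - [0,0,0.08,0,0,0.001,40]
    - [0,0,0.16,0,0,0.0015,40]

```text
t: 10.68
ee_pos: [498.7, -73.2, 137.5]
orientation: [2.97, 1.019, -0.001]
ft_force: [-3.1, -5.5, 6.9]
width: 51.5
grasp_force: 30.0
```

```bash
python3 st.py
```

```text
t 10.675 q [-0.168  0.373  1.956 -0.003  0.813  0.743] ee [498.7 -73.2 137.5] F [-3.08 -5.54  6.86] M [-1.077  0.672  0.309] w 51.5 g 30.0 psi 37.88 zax [-3.0e-04 -1.8e-03 -1.0e+00]
```

Call:
servo_tool:
  rows:
    - [0,0,0.08,0,0,0.001,40]
    - [0,0,0.16,0,0,0.0015,40]

```text
t: 10.92
ee_pos: [498.6, -73.1, 137.1]
orientation: [3.071, 0.656, -0.001]
ft_force: [-3.8, -4.7, 7.3]
width: 51.2
grasp_force: 30.0
```

```bash
python3 st.py
```

```text
t 10.925 q [-0.168  0.373  1.956 -0.002  0.812  0.983] ee [498.6 -73.1 137.1] F [-3.79 -4.68  7.31] M [-1.042  0.748  0.312] w 51.2 g 30.0 psi 24.13 zax [-6.0e-04 -1.7e-03 -1.0e+00]
```

Call:
servo_tool:
  rows:
    - [0,0,0.08,0,0,0.001,40]
    - [0,0,0.16,0,0,0.0015,40]

```text
t: 11.18
ee_pos: [498.5, -73.0, 136.8]
orientation: [3.127, 0.284, -0.001]
ft_force: [-3.5, -3.9, 7.7]
width: 51.9
grasp_force: 30.0
```

```bash
python3 st.py
```

```text
t 11.175 q [-0.168  0.374  1.957 -0.002  0.812  1.223] ee [498.5 -73.  136.8] F [-3.52 -3.85  7.67] M [-0.881  0.751  0.328] w 51.9 g 30.0 psi 10.37 zax [-8.0e-04 -1.5e-03 -1.0e+00]
```

Call:
servo_tool:
  rows:
    - [0,0,0.08,0,0,0.001,40]
    - [0,0,0.16,0,0,0.0015,40]

```text
t: 11.42
ee_pos: [498.5, -72.9, 136.5]
orientation: [3.139, -0.093, -0.001]
ft_force: [-4.5, -2.6, 7.2]
width: 51.4
grasp_force: 30.0
```

```bash
python3 st.py
```

```text
t 11.425 q [-0.168  0.374  1.957 -0.002  0.811  1.463] ee [498.5 -72.9 136.5] F [-4.46 -2.55  7.15] M [-0.79   0.807  0.344] w 51.4 g 30.0 psi -3.38 zax [-8.0e-04 -1.3e-03 -1.0e+00]
```

Call:
servo_tool:
  rows:
    - [0,0,0.08,0,0,0.001,40]
    - [0,0,0.16,0,0,0.0015,40]

```text
t: 11.68
ee_pos: [498.5, -72.7, 136.2]
orientation: [3.105, -0.468, -0.001]
ft_force: [-4.4, -3.6, 7.5]
width: 51.3
grasp_force: 30.0
```

```bash
python3 st.py
```

```text
t 11.675 q [-0.168  0.375  1.957 -0.002  0.81   1.703] ee [498.5 -72.7 136.2] F [-4.39 -3.57  7.54] M [-0.569  0.808  0.263] w 51.3 g 30.0 psi -17.13 zax [-9.0e-04 -1.1e-03 -1.0e+00]
```

Call:
servo_tool:
  rows:
    - [0,0,0.08,0,0,0.001,40]
    - [0,0,0.16,0,0,0.0015,40]

```text
t: 11.92
ee_pos: [498.5, -72.6, 135.9]
orientation: [3.027, -0.836, -0.001]
ft_force: [-3.1, -1.5, 7.5]
width: 51.5
grasp_force: 30.0
```

```bash
python3 st.py
```

```text
t 11.925 q [-1.680e-01  3.750e-01  1.957e+00 -1.000e-03  8.100e-01  1.943e+00] ee [498.5 -72.6 135.9] F [-3.06 -1.54  7.51] M [-0.421  0.803  0.277] w 51.5 g 30.0 psi -30.89 zax [-9.e-04 -8.e-04 -1.e+00]
```

Call:
servo_tool:
  rows:
    - [0,0,0.08,0,0,0.001,40]
    - [0,0,0.16,0,0,0.0015,40]

```text
t: 12.18
ee_pos: [498.6, -72.5, 135.7]
orientation: [2.905, -1.193, -0.001]
ft_force: [-3.7, -0.5, 8.2]
width: 51.6
grasp_force: 30.0
```

```bash
python3 st.py; python3 -c "
from h import *
shot('side','s3')
b=cv2.imread('pics/s3.png')[140:255,265:345]
cv2.imwrite('pics/s3c.png',cv2.resize(b,None,fx=5,fy=5,interpolation=2))"
```

```text
t 12.175 q [-1.670e-01  3.760e-01  1.957e+00 -1.000e-03  8.090e-01  2.183e+00] ee [498.6 -72.5 135.7] F [-3.73 -0.53  8.17] M [-0.188  0.868  0.41 ] w 51.6 g 30.0 psi -44.64 zax [-7.e-04 -7.e-04 -1.e+00]
```

View pics/s3c.png

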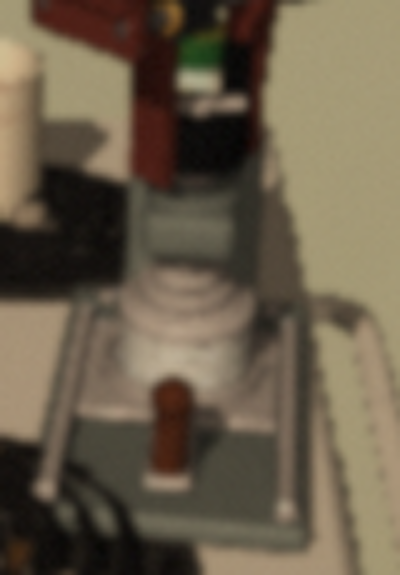

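The foot is close to the lid or on it, and Mz read 0.41. A small step will confirm.

Call:
servo_tool:
  rows:
    - [0,0,0.06,0,0,0.0005,40]

```text
t: 12.35
ee_pos: [498.7, -72.4, 135.6]
orientation: [2.85, -1.32, -0.0]
ft_force: [-3.4, -1.2, 8.6]
width: 51.5
grasp_force: 30.0
```

```bash
python3 st.py
```

```text
t 12.35 q [-1.670e-01  3.760e-01  1.957e+00 -1.000e-03  8.090e-01  2.271e+00] ee [498.7 -72.4 135.6] F [-3.37 -1.25  8.58] M [-0.175  0.822  0.466] w 51.5 g 30.0 psi -49.69 zax [-6.e-04 -6.e-04 -1.e+00]
```

Call:
servo_tool:
  rows:
    - [0,0,0.06,0,0,0.0005,40]

```text
t: 12.48
ee_pos: [498.7, -72.4, 135.5]
orientation: [2.787, -1.447, -0.0]
ft_force: [-2.9, -0.9, 8.0]
width: 51.3
grasp_force: 30.0
```

```bash
python3 st.py
```

```text
t 12.475 q [-1.670e-01  3.760e-01  1.957e+00 -1.000e-03  8.090e-01  2.362e+00] ee [498.7 -72.4 135.5] F [-2.94 -0.93  8.04] M [-0.133  0.763  0.537] w 51.3 g 30.0 psi -54.88 zax [-5.e-04 -6.e-04 -1.e+00]
```

```bash
python3 -c "
from h import *
m=[]
for i in range(8):
    m.append(ctrl.get_obs()['moment'][2]); ctrl.get_image('side')
print(np.round(m,3),np.mean(m))"; python3 st.py
```

```text
[ 0.537  0.265 -0.028 -0.056 -0.089 -0.087 -0.016 -0.085] 0.05512198760673064
t 12.875 q [-0.168  0.376  1.957 -0.     0.809  2.36 ] ee [498.7 -72.4 135.6] F [-3.92 -1.1   9.02] M [-0.238  0.822 -0.067] w 51.4 g 30.0 psi -54.8 zax [-5.e-04 -3.e-04 -1.e+00]
```

Contact came between q6 = 1.94 and 2.18, most likely about 2.1. That leaves roughly 1.25 rad to turn, so I'll regrip.

Call:
servo_tool:
  rows:
    - [0,0,0,0,0,0,80]
    - [0,0,0,0,0,0,80]
    - [0,0,0,0,0,0,80]
    - [0,0,-0.12,0,0,0,80]
    - [0,0,-0.24,0,0,0,80]
    - [0,0,-0.36,0,0,0,80]
    - [0,0,-0.48,0,0,0,80]
    - [0,0,-0.6,0,0,0,80]
    - [0,0,-0.72,0,0,0,80]
    - [0,0,-0.84,0,0,0,80]

```text
t: 14.12
ee_pos: [498.9, -72.1, 134.7]
orientation: [-3.104, -0.485, 0.0]
ft_force: [-0.9, -0.2, 0.6]
width: 80.1
grasp_force: 0.0
```

Call:
servo_tool:
  rows:
    - [0,0,-0.1,0,0,0,80]
    - [0,0,-0.2,0,0,0,80]
    - [0,0,-0.2,0,0,0,60]
    - [0,0,-0.2,0,0,0,40]
    - [0,0,-0.2,0,0,0,40]
    - [0,0,-0.2,0,0,0,40]
    - [0,0,-0.2,0,0,0,40]

```text
t: 15.0
ee_pos: [499.3, -72.5, 135.0]
orientation: [2.999, 0.933, 0.001]
ft_force: [1.2, -2.8, -1.2]
width: 51.4
grasp_force: 30.0
```

```bash
python3 st.py
```

```text
t 15.0 q [-0.168  0.377  1.957 -0.     0.807  0.8  ] ee [499.3 -72.5 135. ] F [ 1.19 -2.79 -1.24] M [-0.473  0.035 -0.02 ] w 51.4 g 30.0 psi 34.57 zax [ 7.e-04 -4.e-04 -1.e+00]
```

Call:
servo_tool:
  rows:
    - [0,0,0.08,0,0,0.001,40]
    - [0,0,0.16,0,0,0.0015,40]
    - [0,0,0.24,0,0,0.002,40]
    - [0,0,0.32,0,0,0.003,40]

```text
t: 15.5
ee_pos: [499.4, -72.6, 134.4]
orientation: [3.135, 0.19, 0.001]
ft_force: [1.7, -4.1, -0.6]
width: 51.4
grasp_force: 30.0
```

```bash
python3 st.py
```

```text
t 15.5 q [-1.670e-01  3.780e-01  1.957e+00 -1.000e-03  8.050e-01  1.283e+00] ee [499.4 -72.6 134.4] F [ 1.67 -4.05 -0.63] M [-0.536 -0.051  0.501] w 51.4 g 30.0 psi 6.93 zax [ 8.e-04 -1.e-03 -1.e+00]
```

Call:
servo_tool:
  rows:
    - [0,0,0.08,0,0,0.001,40]
    - [0,0,0.16,0,0,0.0015,40]

```text
t: 15.75
ee_pos: [499.4, -72.7, 134.1]
orientation: [3.135, -0.187, 0.001]
ft_force: [1.7, -5.8, -1.7]
width: 51.4
grasp_force: 30.0
```

```bash
python3 st.py
```

```text
t 15.75 q [-1.680e-01  3.790e-01  1.957e+00 -1.000e-03  8.040e-01  1.523e+00] ee [499.4 -72.7 134.1] F [ 1.69 -5.76 -1.66] M [-0.613 -0.103  0.417] w 51.4 g 30.0 psi -6.81 zax [ 8.0e-04 -1.1e-03 -1.0e+00]
```

Call:
servo_tool:
  rows:
    - [0,0,0.08,0,0,0.001,40]
    - [0,0,0.16,0,0,0.0015,40]

```text
t: 16.0
ee_pos: [499.4, -72.8, 133.8]
orientation: [3.09, -0.56, 0.002]
ft_force: [1.2, -4.5, -2.3]
width: 51.5
grasp_force: 30.0
```

```bash
python3 st.py
```

```text
t 16.0 q [-0.168  0.379  1.958 -0.002  0.804  1.763] ee [499.4 -72.8 133.8] F [ 1.24 -4.53 -2.31] M [-0.689 -0.083  0.495] w 51.5 g 30.0 psi -20.56 zax [ 8.0e-04 -1.3e-03 -1.0e+00]
```

Call:
servo_tool:
  rows:
    - [0,0,0.08,0,0,0.001,40]
    - [0,0,0.16,0,0,0.0015,40]
    - [0,0,0.2,0,0,0.002,40]

```text
t: 16.38
ee_pos: [499.4, -72.9, 133.4]
orientation: [2.972, -1.014, 0.002]
ft_force: [0.1, -4.9, 0.2]
width: 51.5
grasp_force: 30.0
```

```bash
python3 st.py
```

```text
t 16.375 q [-1.680e-01  3.800e-01  1.958e+00 -2.000e-03  8.030e-01  2.062e+00] ee [499.4 -72.9 133.4] F [ 0.11 -4.85  0.18] M [-0.815 -0.017  0.491] w 51.5 g 30.0 psi -37.67 zax [ 8.0e-04 -1.4e-03 -1.0e+00]
```

Call:
servo_tool:
  rows:
    - [0,0,0,0,0,0,40]
    - [0,0,0,0,0,0,80]
    - [0,0,0,0,0,0,80]
    - [0,0,0,0,0,0,80]
    - [0,0,0,0,0,-0.2,80]
    - [0,0,0,0,0,-0.45,80]
    - [0,0,0,-0.2,0,-0.6,80]
    - [0,0,0,-0.5,0,-0.6,80]
    - [0,0,0,-0.7,0,-0.6,80]
    - [0,0,0,-0.7,0,-0.6,80]

```text
t: 17.62
ee_pos: [385.9, 14.3, 253.3]
orientation: [-2.975, 1.009, 0.001]
ft_force: [0.9, -0.5, -0.1]
width: 79.8
grasp_force: 0.0
```

```bash
python3 st.py; python3 -c "
from h import *
for n in('top','side'): shot(n,n+'4')
f=lambda i,s:cv2.resize(i,None,fx=s,fy=s,interpolation=2)
b=f(cv2.imread('pics/side4.png')[140:255,265:345],4); a=f(cv2.imread('pics/top4.png')[200:250,245:300],8); a0=f(cv2.imread('pics/t0.png')[200:230,250:280],5)
o=np.zeros((560,790,3),np.uint8); o[:b.shape[0],:b.shape[1]]=b; o[:400,330:770]=a; o[405:555,330:480]=a0; cv2.imwrite('pics/m4.png',o)"
```

```text
t 17.625 q [0.006 0.013 2.089 0.    1.04  2.231] ee [385.9  14.3 253.3] F [ 0.91 -0.53 -0.09] M [ 0.077  0.104 -0.004] w 79.8 g 0.0 psi -37.47 zax [-4.e-04  3.e-04 -1.e+00]
```

View pics/m4.png

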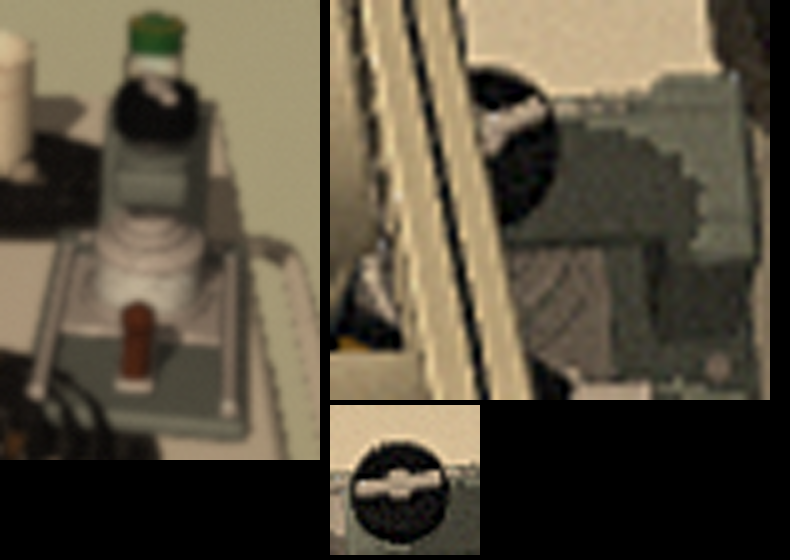

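The bar turned about +22° net in the picture, against the expected 344° clockwise (16° short of a full turn). That agrees to about 6°, so there was hardly any slip. It puts the screw about 0.23–0.25 turn past contact, within the 0.07-turn tolerance. The tray is home, the tin upright and the arm clear, so I'll hand in.

```bash
python3 -c "
from workcell import ctrl
print(ctrl.close_job())"
```

```text
the job is handed in; nothing more can be done
None
```

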